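# Gauge the snout bore of a roaster end casting

## Robot

A 7-joint arm with a two-finger parallel gripper is mounted at the origin on the work surface. World frame = base frame: x ahead of the robot, y to its left, z up, the work surface at z = 0. Lengths are in m, angles in rad, forces in N, time in s.
With the tool pointing down it reaches from about 0.4 to 0.9 m from the base axis. Payload 5.6 kg.
Tool frame: the origin (TCP) lies midway between the tips of the shut fingers; the grasp point (between the pads) lies 19 mm behind it; z points along the fingers, y is the line along which they close (so a half turn about z gives the same grasp; the last joint's range is limited). The gripper opens to 92 mm and grips with 3 to 60 N. Pads are 20 mm wide; open, the fingers measure 128 mm over their backs; the gripper's body (75 mm by 189 mm) begins 69 mm behind the grasp point.
Start: joints at [-1.339, 0.468, -0.012, 1.603, 0.006, 1.071, -0.056], TCP at [0.176, 0.626, 0.191] pointing down, gripper open.
Joint ranges: [-2.53, 2.53], [-0.31, 2.02], [-1.57, 1.55], [0.28, 2.44], [-1.29, 4.43], [0.15, 1.84], [-2.92, 2.92]. Speed limits (rad/s): [2.57, 2.57, 3.14, 3.14, 3.14, 3.14, 3.14].

## Interface

Orientations are given as a rotation vector (axis times angle).
In Python, from workcell import get_state, snapshot, ticket, regions_of, landmark_of gives the robot as it stands.
- The arm moves only by the tool send_rows, never from a script. Its argument "increments" is a list of rows, each a list of 5 numbers: the shift along the world's x, y, z each as a share of 40 cm, from -1 to 1, then the turn about the world's z as a share of 180 degrees, from -1 to 1, then the closure, from 0 (fully open) to 1 (shut). A call has 1 to 20 rows; each row is the pose to reach, as a shift and turn from the pose commanded when the call began, turning the shorter way round; what a row does not reach only later rows make up. A row lasts 1/8 s, in which the tool goes at most 62.5 mm and 10.7 degrees, less where a joint would pass 70% of its speed; a pose out of reach is approached as far as the arm can. A call with a number of a shift or a turn outside -1 to 1 is refused whole. A call with a gripper value outside its range is refused whole. The fingers move at their own pace and stop on an object; "grip_force" is the grip in N (left out, the last holds). Time passes only in rows, so rows that repeat a pose let the fingers close. It gives the time, the measured TCP pose, the force, the opening and the grip force at its end, in the units of the state.
- get_state(): the state, without advancing time (a new reading comes with each control period).
- snapshot(name): name is "scene" or "side" or "wrist"; returns a dict with "pixels" (420x560x3 uint8, red, green, blue), "camera_matrix" (3x3 intrinsics, pixels), "D" ([k1, k2, p1, p2, k3] as OpenCV has them; the pictures are not rectified), "R" (3x3) and "t" (3): a world point X has camera coordinates R X + t. Camera axes: x right, y down, z forward; pixel columns grow to the right and rows downward; lengths in m; the calibration is good to about 2 mm. A picture is of the moment at which its call begins. There is no depth.
- ticket.sign_off(): hands the job in; it is judged then, once.
Trained networks look in a picture, given as the dict that the camera call returned (one of the last four; its "shot" number tells which), for a name from the list of things; names that differ only in an ending like _2 or _b are one class to them, and where a whole thing is asked for, a point or a joint stands for the part that bears it (a point fixed in the world has none). Each returns a list of dicts, best first, with "conf" (0 to 1); they miss things now and then, are a little off and sometimes report something else, mostly with a low value. They report only what shows in the picture. A call takes as long as a camera call. They do not tell look-alikes from the thing itself.
- regions_of(picture, target): "pixels" (420x560 bool, what is visible of it) and "rect" ([left, top, width, height] in pixels, round what is visible of it).
- landmark_of(picture, target): "xy" ([column, row] in pixels: a listed point, or the origin of a listed thing).
The state is a dict: "clock": time; "q": joint angles; "joint_velocities": joint speeds; "tau": joint torques, N m; "tool_pos": TCP position; "tool_rot": TCP orientation; "ft_force": force on the tool from outside, world axes, zero at the start; "moment": the same for the moment, N m; "width": opening from 0.0 (shut) to 1.0 (fully open); "gripper_force": force on a finger pad.
Only numpy, scipy, OpenCV 4.12 (cv2) and the standard library are available. Lean on these libraries where they do the work, as an engineer would, in place of code of your own. Each camera call takes 0.05 s, during which the arm holds its last target. There are 200 camera calls.

## Task

Check the bore of the upright snout on the roaster end casting with the spring bore gauge from the brass stand. Squeeze its two wings to draw the plungers in, set it gently into the snout until its collar sits on the rim, let go so that the plungers spring out to the wall, and press the top button only until the lock just bites, so that the plungers stay on the wall. Then draw the gauge out by its handle without squeezing the wings, so that it keeps the measured size, and stand it back in the brass stand; do not force anything and leave the other things on the bench alone.

Things in the scene. Friction and masses are not known exactly. Their poses are not given: they have to be found in the camera images.
- gauge: Steel and aluminium spring bore gauge, 0.26 to 0.4 kg, upright in the brass stand. Origin: centre of the nose tip's underside; z up its axis. Round nose 40.8 mm across, 45 mm long, first 8 mm tapered from 31 mm; collar 68 mm across, 5 mm thick, underside at 45 mm; aluminium handle 24 mm along x, 18 mm along y, from 50 to 106 mm; button on top. Wings and plungers move along y.
- gauge_collar (a point): Centre of the gauge collar's underside, on its axis, 45 mm above the nose tip; the button's top is 79 mm above it when up. It rests on the snout's rim, or on the stand's rim, when the gauge is fully home.
- gauge_wings (a point): Midway between the gauge's two dark wings, on its axis, 53 mm above the collar underside. Wings at +y and -y, each 16 mm wide (x), 22 mm high; 30 mm over their outer faces fully squeezed, 44 mm sprung out. A 30 N squeeze carries the gauge with plungers fully in, inside the nose's outline. The handle's two plain faces (+x, -x; 24 mm apart) can be gripped at this height too.
- plunger_l (a joint): How far the gauge's +y plunger and wing (one piece) stand out, m: 0 squeezed fully in, 0.007 fully sprung out; the round tip is 17.5 mm plus this value from the axis, 23 mm above the nose tip. Sprung outward with 3 to 4.4 N. The two plungers are geared together and move alike.
- plunger_r (a joint): The same for the -y plunger.
- lock (a joint): How far the lock button on top is pressed down, m: 0 up, 0.012 bottomed; it stays where left. It slides stiffly at 7 to 8 N. Its taper stops the plungers from going further out. Where it bites, 5 to 11 mm down, differs each time and must be felt: there the resistance rises by about 5 N; beyond about 13 N it wedges the plungers in off the wall, 0.7 mm per mm, spoiling the reading.
- lock_top (a point): Centre of the top face of the lock button, 24 mm in diameter, 6 mm thick; pressed straight down.
- casting: Bronze-brown roaster end casting clamped flat on the bench: plate 150 mm along x by 160 mm along y, 12 mm thick, with two small clamps, and in its middle the upright snout, a round tube 64 mm outside, 60 mm high above the bench. Origin at the centre of its underside, z up. Fixed.
- snout_mouth (a point): Centre of the snout's rim, on the bore axis, 60 mm above the bench. The bore is straight and round, 43 to 44 mm across, and goes right down to the bench.
- stand: Fixed brass stand in which the gauge is parked: base 96 mm in diameter, tube 72 mm outside, 53 mm inside, rim 60 mm above the bench. Origin at the centre of its underside.
- stand_mouth (a point): Centre of the stand's rim, 60 mm above the bench.
- sample_cup: Brass cup 76 mm across, 55 mm high; bystander. Origin at the centre of its underside.
- spoon: Steel spoon lying on the bench; bystander. Origin near its middle.
- screwdriver: Screwdriver lying on the bench; bystander. Origin near its middle.
- bearing_cap: Round bronze-brown closed bearing cap 100 mm across, 28 mm high, lying flat; bystander. Origin at the centre of its underside.
Not all that is in view belongs to the job. There is more than one size of the gauge; the one meant has the size given above.

How it is judged:
By the outcome, as a careful person would: the job done as asked, in the order asked, and still so for the second after the job is handed in, with the robot touching nothing.
It also fails if it takes over 64 s, if anything falls off the work surface, if the arm or the gripper's body presses on something with over 40 N, if the wrist force passes 120 N, or if a joint passes its speed limit or range.

## Working session

There is one attempt and no reset: what is moved stays moved. The work goes in short steps, Python scripts to look and compute and a tool call to move; the robot and the scene stay as the last step left them, time stands still between calls to the robot, and variables do not carry over. Pictures are saved under pics/ and viewed, at most 10 in all, crops included, and the job is handed in when it is done.

Besides the shell and the picture viewer there is one more tool, called after "Emit:" as name([rows], argument=value, ...), one row to a line, values as JSON. send_rows: Moves the arm, as the interface text tells. Its arguments: {"type":"object","properties":{"increments":{"type":"array"},"grip_force":{"type":"number"}},"required":["increments"]}

```bash
mkdir -p pics
cat > h.py <<'E'
import numpy as np,cv2
from workcell import get_state,snapshot,ticket,regions_of,landmark_of
def save(p,n): cv2.imwrite('pics/'+n,p['pixels'][:,:,::-1])
def ray(p,xy):
    u=cv2.undistortPoints(np.array([[xy]],float),np.array(p['camera_matrix']),np.array(p['D']))[0,0]
    R=np.array(p['R']);t=np.array(p['t']); d=R.T@np.array([u[0],u[1],1]); return -R.T@t,d/np.linalg.norm(d)
def tri(rs):
    A=np.zeros((3,3));b=np.zeros(3)
    for o,d in rs:
        M=np.eye(3)-np.outer(d,d);A+=M;b+=M@o
    X=np.linalg.solve(A,b); return X,[np.linalg.norm((np.eye(3)-np.outer(d,d))@(X-o)) for o,d in rs]
def proj(p,X):
    return cv2.projectPoints(np.array(X,float).reshape(-1,1,3),cv2.Rodrigues(np.array(p['R']))[0],np.array(p['t']),np.array(p['camera_matrix']),np.array(p['D']))[0][:,0]
E
python3 - <<'E'
from h import *
s=get_state();print({k:np.round(v,3) for k,v in s.items()})
P={n:snapshot(n) for n in('scene','side','wrist')}
im=np.hstack([P['scene']['pixels'],P['side']['pixels']])
for n in P: save(P[n],n+'0.png')
for n in P:
  for t in ['gauge','gauge_collar','lock_top','gauge_wings','snout_mouth','stand_mouth','casting','stand']:
    print(n,t,[(np.round(l['xy']).tolist(),round(l['conf'],2)) for l in landmark_of(P[n],t)])
  print(n,[(r['rect'],round(r['conf'],2)) for r in regions_of(P[n],'gauge')])
E
```

```text
{'clock': np.float64(0.0), 'q': array([-1.339,  0.468, -0.012,  1.604,  0.006,  1.071, -0.056]), 'joint_velocities': array([ 0.   ,  0.   , -0.001, -0.001, -0.001, -0.   , -0.001]), 'tau': array([-0.0000e+00, -5.2058e+01, -1.3000e-02, -2.4375e+01, -5.7000e-02,
        1.7000e-02,  0.0000e+00]), 'tool_pos': array([0.176, 0.625, 0.19 ]), 'tool_rot': array([-4.300e-01, -3.112e+00,  3.000e-03]), 'ft_force': array([ 0.468, -0.191,  0.314]), 'moment': array([ 0.018,  0.032, -0.012]), 'gripper_force': np.float64(0.0), 'width': np.float64(0.997)}
scene gauge [([236.0, 255.0], 0.75), ([198.0, 239.0], 0.7), ([260.0, 275.0], 0.61), ([340.0, 227.0], 0.56)]
scene gauge_collar [([231.0, 238.0], 0.85), ([192.0, 226.0], 0.69)]
scene lock_top [([230.0, 222.0], 0.57), ([267.0, 251.0], 0.55), ([190.0, 197.0], 0.41)]
scene gauge_wings [([226.0, 232.0], 0.96), ([192.0, 206.0], 0.78), ([266.0, 255.0], 0.59)]
scene snout_mouth [([276.0, 196.0], 0.88)]
scene stand_mouth [([233.0, 241.0], 0.9)]
scene casting [([280.0, 208.0], 0.95)]
scene stand [([232.0, 254.0], 0.78)]
scene [([223.7, 223.1, 19.8, 27.0], 0.8
[... 203 characters left out ...]
[338.0, 265.0], 0.61), ([291.0, 270.0], 0.56), ([289.0, 246.0], 0.24)]
side lock_top [([295.0, 268.0], 0.64), ([290.0, 245.0], 0.57), ([346.0, 246.0], 0.56), ([233.0, 254.0], 0.49)]
side gauge_wings [([293.0, 252.0], 0.93), ([232.0, 264.0], 0.72), ([343.0, 255.0], 0.7)]
side snout_mouth []
side stand_mouth [([293.0, 268.0], 0.86)]
side casting [([260.0, 211.0], 0.62)]
side stand [([291.0, 281.0], 0.87)]
side [([215.5, 249.6, 42.8, 57.5], 0.9), ([276.1, 241.1, 32.5, 36.0], 0.83), ([331.6, 245.6, 19.0, 30.1], 0.82)]
wrist gauge []
wrist gauge_collar []
wrist lock_top []
wrist gauge_wings []
wrist snout_mouth [([166.0, 349.0], 0.44)]
wrist stand_mouth []
wrist casting []
wrist stand []
wrist []
```

View pics/scene0.png

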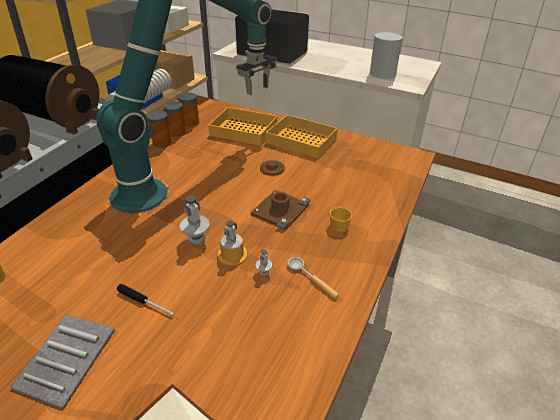

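View pics/side0.png

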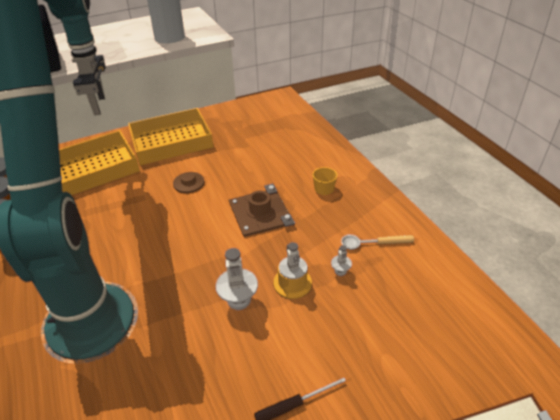

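Three things could be taken for the gauge. In the scene view they are a large one at (194,220) standing free, one in the brass stand at (231,240), and a small one at (264,262). In the side view they are at (237,280), (292,265) and (341,262). By the description I choose the one in the brass stand. The casting's snout is at (280,198) in the scene view and (259,203) in the side view.

Run:
```python
from h import *
P={n:snapshot(n) for n in('scene','side')}
guess={'gauge_collar':None,'lock_top':((230,222),(291,246)),'gauge_wings':((228,230),(293,252)),'stand_mouth':((232,241),(293,268)),'stand':((232,256),(292,281)),'snout_mouth':((280,196),(259,197)),'casting':((280,208),(260,211)),'sample_cup':None,'bearing_cap':None}
for t,g in guess.items():
  rs=[];px=[]
  for i,n in enumerate(P):
    L=landmark_of(P[n],t)
    if g: L=[l for l in L if np.hypot(*(np.array(l['xy'])-g[i]))<12]
    if t=='gauge_collar': L=[l for l in L if np.hypot(*(np.array(l['xy'])-((232,240),(292,268))[i]))<12]
    if L: px.append(np.round(L[0]['xy'],1).tolist()); rs.append(ray(P[n],L[0]['xy']))
    else: px.append(None)
  if len(rs)==2: X,e=tri(rs); print(t,X.round(3),np.round(e,4),px)
  else:
    print(t,px)
    for o,d in rs: print('  z=.06',(o+d*((.06-o[2])/d[2])).round(3))
for n in P: print(n,[o.round(2) for o in ray(P[n],(280,210))])
im=P['scene']['pixels'][190:290,170:310]; im2=P['side']['pixels'][180:310,200:370]
a=cv2.resize(im,(560,400),interpolation=cv2.INTER_CUBIC)
cv2.imwrite('pics/crop1.png',a[:,:,::-1])
```

```text
gauge_collar [ 0.487 -0.112  0.055] [0.0042 0.0042] [[231.5, 241.0], [292.7, 271.0]]
lock_top [ 0.486 -0.104  0.137] [0.005 0.005] [[231.2, 218.9], [290.9, 245.8]]
gauge_wings [ 0.483 -0.115  0.113] [0.0036 0.0036] [[227.6, 229.5], [291.0, 253.1]]
stand_mouth [ 0.489 -0.108  0.053] [0.0003 0.0003] [[232.2, 242.4], [292.6, 268.4]]
stand [ 0.488 -0.108 -0.016] [0.0077 0.0077] [[232.1, 259.8], [291.4, 283.2]]
snout_mouth [0.516 0.165 0.067] [0.0007 0.0007] [[279.0, 194.7], [258.1, 195.3]]
casting [ 0.524  0.193 -0.029] [0.0077 0.0077] [[283.3, 213.7], [257.9, 211.0]]
sample_cup [ 0.748  0.192 -0.008] [0.0051 0.0051] [[341.2, 227.5], [323.6, 185.9]]
bearing_cap [ 0.372  0.385 -0.001] [0.0076 0.0076] [[272.1, 167.7], [191.0, 187.0]]
scene [array([ 1.05, -0.92,  0.97]), array([-0.34,  0.7 , -0.63])]
side [array([ 0.17, -0.75,  0.89]), array([ 0.3 ,  0.68, -0.67])]
```

View pics/crop1.png

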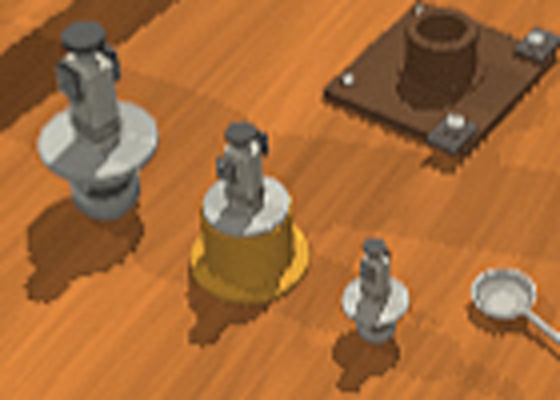

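The crop shows the gauge in the brass stand at crop (245,190), with its wings at its upper left and right. The big look-alike at (90,120) and the small one at (375,290) are free-standing. Next I take a wrist look near the casting, then at the stand.

Emit:
send_rows([
  [0.8,-0.95,0.35,0,0],
  [0.8,-0.95,0.35,0,0],
  [0.8,-0.95,0.35,0,0],
  [0.8,-0.95,0.35,0,0],
  [0.8,-0.95,0.35,0,0],
  [0.8,-0.95,0.35,0,0],
  [0.8,-0.95,0.35,0,0],
  [0.8,-0.95,0.35,0,0],
  [0.8,-0.95,0.35,0,0],
  [0.8,-0.95,0.35,0,0],
])

```text
clock: 3.75
tool_pos: [0.4967, 0.2453, 0.3307]
tool_rot: [0.433, 3.112, 0.001]
ft_force: [0.1, 0.2, 0.6]
width: 1.001
gripper_force: 0.0
```

Run:
```python
from h import *
s=get_state();print(s['clock'],s['tool_pos'].round(4),s['tool_rot'].round(3),s['q'].round(2))
p=snapshot('wrist');save(p,'w1.png');print(ray(p,(280,210)))
print(proj(p,[[.516,.165,.06],[.488,-.109,.06]]))
for t in ['snout_mouth','casting','gauge']: print(t,[(np.round(l['xy'],1),round(l['conf'],2)) for l in landmark_of(p,t)])
for t in ['casting','gauge']: print(t,[(np.round(l['rect'],1),round(l['conf'],2)) for l in regions_of(p,t)])
```

```text
3.75 [0.4967 0.2453 0.3307] [4.330e-01 3.112e+00 1.000e-03] [-0.72  0.19  0.24  1.68 -0.05  1.28  0.82]
(array([0.42216407, 0.26656808, 0.52438115]), array([ 0.25772559, -0.07267843, -0.96348086]))
[[233.52310287 203.1927417 ]
 [ 67.52178909 232.15226089]]
snout_mouth [(array([241.8, 203. ]), 0.75)]
casting [(array([242.6, 194.1]), 0.8)]
gauge [(array([106.7, 282.5]), 0.98), (array([ 85.5, 223.5]), 0.83), (array([ 57.7, 143.1]), 0.56), (array([239.1, 201.7]), 0.41)]
casting [(array([185.2, 140.4, 120.6, 106.3]), 0.62)]
gauge [(array([ 22.3, 210.8,  68.4,  48.4]), 0.81), (array([ 82.6, 278.8,  31.9,  18.3]), 0.76), (array([  0. , 110. ,  69.9,  67.4]), 0.73)]
```

View pics/w1.png

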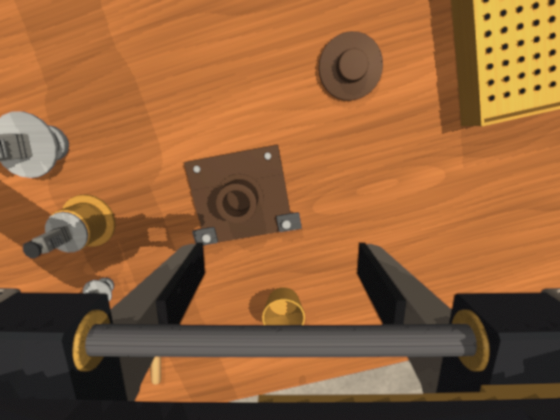

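The wrist view shows the snout rim at (237,202) centred on the casting, and the gauge in the stand at about (65,232). The big look-alike is at (25,145) and the small one at (97,290).

Emit:
send_rows([
  [0.16,-0.94,-0.05,0,0],
  [0.16,-0.94,-0.05,0,0],
  [0.16,-0.94,-0.05,0,0],
  [0.16,-0.94,-0.05,0,0],
  [0.16,-0.94,-0.05,0,0],
  [0.16,-0.94,-0.05,0,0],
  [0.16,-0.94,-0.05,0,0],
  [0.16,-0.94,-0.05,0,0],
  [0.16,-0.94,-0.05,0,0],
])

```text
clock: 5.18
tool_pos: [0.5607, -0.1279, 0.3105]
tool_rot: [-0.425, -3.112, -0.002]
ft_force: [-0.4, 0.5, 0.5]
width: 1.001
gripper_force: 0.0
```

Run:
```python
from h import *
s=get_state();print(s['clock'],s['tool_pos'].round(4),s['tool_rot'].round(3),s['q'].round(2))
p=snapshot('wrist');save(p,'w2.png');print(ray(p,(280,210)))
import pickle;pickle.dump(p,open('w2.pkl','wb'))
for t,z in [('stand_mouth',.06),('gauge_wings',.113),('lock_top',.139)]:
  for l in landmark_of(p,t):
    o,d=ray(p,l['xy']); print(t,np.round(l['xy'],1),round(l['conf'],2),(o+d*(z-o[2])/d[2]).round(4))
g=[r for r in regions_of(p,'gauge')]
print([(np.round(r['rect'],1),round(r['conf'],2)) for r in g])
```

```text
5.175 [ 0.5607 -0.1279  0.3105] [-4.250e-01 -3.112e+00 -2.000e-03] [-0.24  0.25  0.5   1.67 -0.12  1.26  1.58]
(array([ 0.48609613, -0.10703952,  0.50418542]), array([ 0.25779207, -0.070788  , -0.96360381]))
gauge_wings [284.7 216.4] 0.73 [ 0.6009 -0.1321  0.113 ]
gauge_wings [481.8  93. ] 0.69 [0.5149 0.1388 0.113 ]
gauge_wings [275.6 126.4] 0.63 [ 0.4868 -0.1124  0.113 ]
lock_top [276.3 125.7] 0.52 [ 0.4862 -0.1111  0.139 ]
lock_top [287.3 216.8] 0.4 [ 0.5946 -0.1275  0.139 ]
[(array([253.7, 100.8,  50.7,  50.5]), 0.93), (array([267.2, 193.3,  34.9,  29.7]), 0.77), (array([212. ,   2.2,  78. ,  52.3]), 0.75), (array([263.1, 113.5,  22.4,  22.7]), 0.6)]
```

View pics/w2.png

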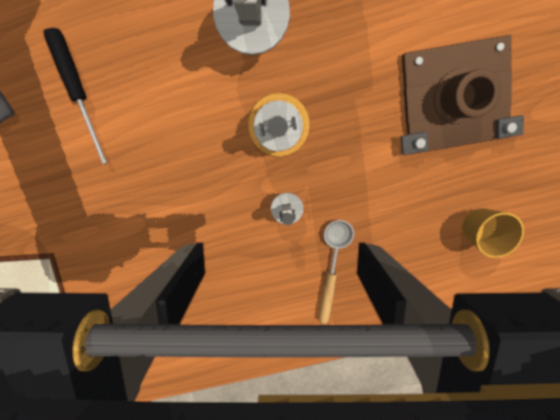

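The wrist view shows the gauge in the stand at (278,125), with wings near (263,128) and (294,123). The snout rim is at (476,92), and the small look-alike is at (287,209). I crop the chosen gauge close up.

Run:
```python
from h import *
import pickle;p=pickle.load(open('w2.pkl','rb'))
im=p['pixels']
a=cv2.resize(im[90:160,240:320],(640,560),interpolation=cv2.INTER_CUBIC)
cv2.imwrite('pics/crop2.png',a[:,:,::-1])
```

```text
(no output)
```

View pics/crop2.png

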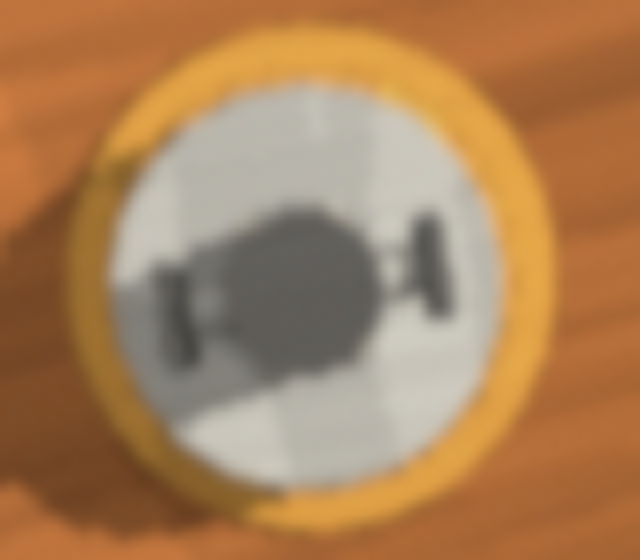

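The close crop shows the collar filling the stand's rim, with a dark button at crop (302,292) and dark wings at (180,316) and (433,268). This is the right gauge.

Run:
```python
from h import *
import pickle;p=pickle.load(open('w2.pkl','rb'))
def at(c,z):
  o,d=ray(p,c); return (o+d*(z-o[2])/d[2])
f=lambda x,y:(240+x/8-.5+.06,90+y/8-.5+.06)
l=at(f(180,316),.124);r=at(f(433,268),.124);print(l,r,(l+r)/2,np.linalg.norm(l-r),np.degrees(np.arctan2(*(r-l)[[1,0]])))
print('collar',at(f(308,287),.065),'button',at(f(302,292),.139),'stand base',at(f(310,280),.0))
s=get_state();R=cv2.Rodrigues(s['tool_rot'])[0];print(R.round(3),np.degrees(np.arctan2(R[1,1],R[0,1])))
```

```text
[ 0.48537765 -0.12865912  0.124     ] [ 0.48882878 -0.09047631  0.124     ] [ 0.48710322 -0.10956772  0.124     ] 0.03833845565045905 84.83539287236576
collar [ 0.48654037 -0.10943767  0.065     ] button [ 0.48690128 -0.11004761  0.139     ] stand base [ 0.48542601 -0.10905161  0.        ]
[[-0.963  0.27   0.   ]
 [ 0.27   0.963  0.   ]
 [-0.     0.    -1.   ]] 74.35022806495671
```

Emit:
send_rows([
  [0.07,0.68,0,0,0],
  [0.07,0.68,0,0,0],
  [0.07,0.68,0,0,0],
  [0.07,0.68,0,0,0],
  [0.07,0.68,0,0,0],
  [0.07,0.68,0,0,0],
  [0.07,0.68,0,0,0],
])

```text
clock: 6.3
tool_pos: [0.5887, 0.1388, 0.3108]
tool_rot: [0.436, 3.111, -0.002]
ft_force: [0.4, -0.6, 0.2]
width: 1.003
gripper_force: 0.0
```

Run:
```python
from h import *
s=get_state();print(s['clock'],s['tool_pos'].round(4),s['tool_rot'].round(3))
p=snapshot('wrist')
import pickle;pickle.dump(p,open('w3.pkl','wb'))
for l in landmark_of(p,'snout_mouth'):
    o,d=ray(p,l['xy']); print(np.round(l['xy'],1),round(l['conf'],2),(o+d*(.06-o[2])/d[2]).round(4))
a=cv2.resize(p['pixels'][90:160,240:320],(640,560),interpolation=cv2.INTER_CUBIC)
cv2.imwrite('pics/crop3.png',a[:,:,::-1])
```

```text
6.3 [0.5887 0.1388 0.3108] [ 4.360e-01  3.111e+00 -2.000e-03]
[290.3 123.7] 0.97 [0.5172 0.1741 0.06  ]
```

View pics/crop3.png

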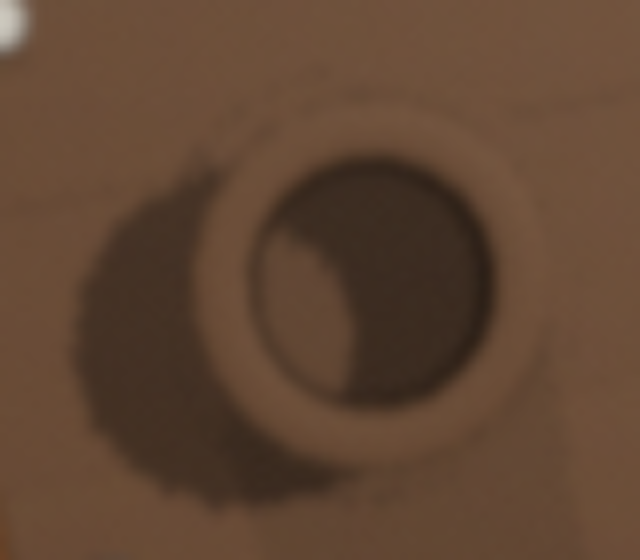

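The crop shows the snout's rim centred at about crop (370,282), with its outer edge from 192 to 545 across and the bore open. The network's point is 4 px to the right of that, so I'll use my own fit.

Run:
```python
from h import *
import pickle;p=pickle.load(open('w3.pkl','rb'))
o,d=ray(p,(240+370/8-.44,90+282/8-.44)); print((o+d*(.06-o[2])/d[2]).round(4))
e=[]
for a in [(192,284),(545,284),(250,281),(495,281),(368,103),(368,465)]:
  o,d=ray(p,(240+a[0]/8-.44,90+a[1]/8-.44)); e.append((o+d*(.06-o[2])/d[2])[:2])
e=np.array(e);print(e.round(4),np.linalg.norm(e[0]-e[1]),np.linalg.norm(e[2]-e[3]),np.linalg.norm(e[4]-e[5]))
```

```text
[0.5169 0.1677 0.06  ]
[[0.5088 0.1379]
 [0.5256 0.1969]
 [0.511  0.1477]
 [0.5227 0.1887]
 [0.4884 0.1754]
 [0.547  0.1589]] 0.061437979024200534 0.04262559127730831 0.06091995895047539
```

Emit:
send_rows([
  [-0.254,-0.621,-0.25,0.06,0],
  [-0.254,-0.621,-0.25,0.06,0],
  [-0.254,-0.621,-0.25,0.06,0],
  [-0.254,-0.621,-0.25,0.06,0],
  [-0.254,-0.621,-0.25,0.06,0],
  [-0.254,-0.621,-0.25,0.06,0],
  [-0.254,-0.621,-0.25,0.06,0],
  [-0.254,-0.621,-0.25,0.06,0],
])

```text
clock: 7.4
tool_pos: [0.4876, -0.1059, 0.2111]
tool_rot: [0.133, 3.138, 0.0]
ft_force: [0.3, 0.5, -0.1]
width: 0.999
gripper_force: 0.0
```

Emit:
send_rows([
  [0,0,-0.1,0,0],
  [0,0,-0.2,0,0],
  [0,0,-0.29,0,0],
  [0,0,-0.29,0,0],
  [0,0,-0.29,0,0],
])

```text
clock: 8.02
tool_pos: [0.488, -0.1066, 0.0957]
tool_rot: [0.134, 3.137, -0.0]
ft_force: [0.1, -0.0, 0.8]
width: 0.998
gripper_force: 0.0
```

Emit:
send_rows([
  [-0.002,-0.0075,-0.003,0,0],
  [-0.002,-0.0075,-0.003,0,0.2],
  [-0.002,-0.0075,-0.003,0,0.4],
  [-0.002,-0.0075,-0.003,0,0.55],
  [-0.002,-0.0075,-0.003,0,0.7],
  [-0.002,-0.0075,-0.003,0,0.85],
  [-0.002,-0.0075,-0.003,0,1],
  [-0.002,-0.0075,-0.003,0,1],
  [-0.002,-0.0075,-0.003,0,1],
  [-0.002,-0.0075,-0.003,0,1],
], grip_force=30)

```text
clock: 9.28
tool_pos: [0.4862, -0.1101, 0.0937]
tool_rot: [0.136, 3.138, -0.0]
ft_force: [-1.6, -2.1, 6.2]
width: 0.253
gripper_force: 30.1
```

Run:
```python
from h import *
s=get_state();print(s['clock'],s['width']*92,s['gripper_force'],s['tool_pos'].round(4),s['tool_rot'].round(3),s['ft_force'].round(2),s['moment'].round(3))
```

```text
9.275 23.320774514295408 30.08829854428768 [ 0.4862 -0.1101  0.0937] [ 0.136  3.138 -0.   ] [-1.64 -2.15  6.17] [-0.411  0.298 -0.04 ]
```

Run:
```python
from h import *
P={n:snapshot(n) for n in('scene','side','wrist')}
z=lambda n,r,c:cv2.resize(P[n]['pixels'][r:r+60,c:c+56],(392,420),interpolation=cv2.INTER_CUBIC)
a=np.hstack([z('scene',205,205),z('side',230,265)])
cv2.imwrite('pics/c4.png',a[:,:,::-1])
```

```text
(no output)
```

View pics/c4.png

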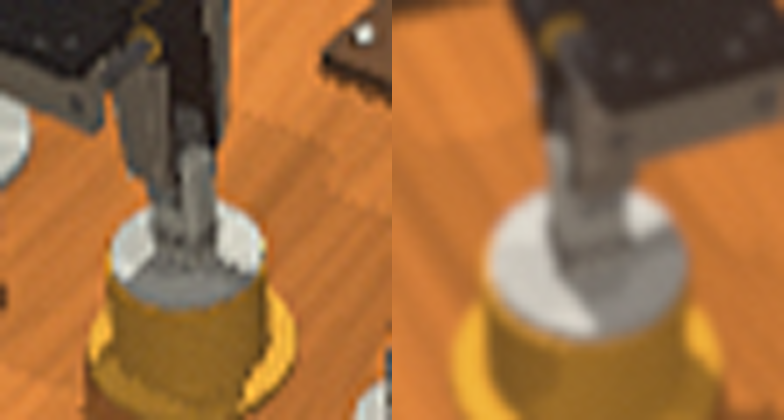

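The view shows the gauge upright in the stand with the fingers on its upper part, at crop (190,190) in the scene half and (590,190) in the side half. I lift it straight up and check.

Emit:
send_rows([
  [0,0,0.02,0,1],
  [0,0,0.06,0,1],
  [0,0,0.12,0,1],
  [0,0,0.19,0,1],
  [0,0,0.25,0,1],
  [0,0,0.25,0,1],
  [0,0,0.25,0,1],
])

```text
clock: 10.3
tool_pos: [0.4854, -0.1094, 0.1928]
tool_rot: [-0.135, -3.138, -0.001]
ft_force: [0.3, 0.1, -3.4]
width: 0.253
gripper_force: 30.0
```

Run:
```python
from h import *
s=get_state();print(s['clock'],s['width']*92,s['gripper_force'],s['tool_pos'].round(4),s['tool_rot'].round(3),s['ft_force'].round(2),s['moment'].round(3))
P={n:snapshot(n) for n in('scene','side')}
g=s['tool_pos']+[0,0,.019]
a=[]
for n in P:
  c=proj(P[n],g)[0].astype(int);print(n,c)
  a.append(cv2.resize(P[n]['pixels'][c[1]-25:c[1]+45,c[0]-32:c[0]+32],(384,420),interpolation=cv2.INTER_CUBIC))
cv2.imwrite('pics/c5.png',np.hstack(a)[:,:,::-1])
import pickle;pickle.dump(P,open('p5.pkl','wb'))
for n in P:
  print(n,proj(P[n],[g-[0,0,.053],g-[0,0,.098]]).round(1))
  print([(np.round(l['xy'],1),round(l['conf'],2)) for l in landmark_of(P[n],'gauge_collar')])
```

```text
10.3 23.3125159613541 30.003629252314568 [ 0.4854 -0.1094  0.1928] [-1.350e-01 -3.138e+00 -1.000e-03] [ 0.29  0.1  -3.38] [0.02  0.007 0.01 ]
scene [227 201]
side [291 221]
scene [[228.9 216. ]
 [229.8 227.4]]
[(array([192.3, 224.6]), 0.92), (array([264. , 263.1]), 0.76), (array([228.9, 216.7]), 0.57)]
side [[291.3 238.9]
 [291.3 252.3]]
[(array([291.2, 240.1]), 0.98), (array([338. , 263.9]), 0.85), (array([237.1, 285.9]), 0.71)]
```

View pics/c5.png

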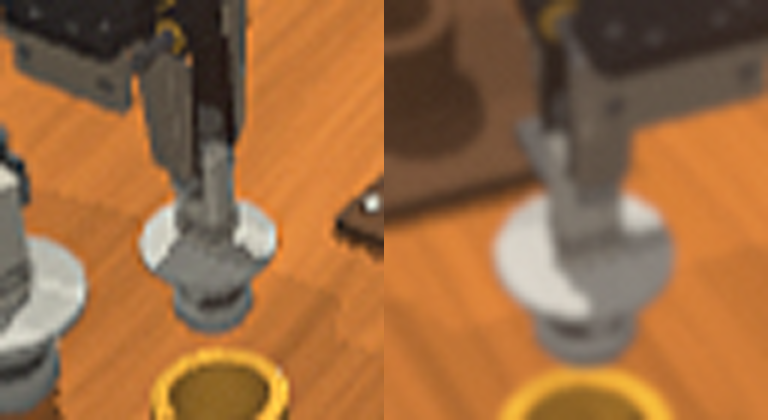

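The gauge hangs upright, with the collar at crop (208,240) in the scene half and (583,255) in the side half. The force of −3.4 N means about 0.34 kg. Now I carry it over the snout.

Emit:
send_rows([
  [0.006,0.05,0,0,1],
  [0.018,0.15,0,0,1],
  [0.032,0.28,0,0,1],
  [0.046,0.41,0,0,1],
  [0.06,0.53,0,0,1],
  [0.07,0.63,0,0,1],
  [0.076,0.68,0,0,1],
  [0.0775,0.6925,0,0,1],
  [0.0775,0.6925,0,0,1],
  [0.0775,0.6925,0,0,1],
  [0.0775,0.6925,0,0,1],
])

```text
clock: 11.88
tool_pos: [0.5172, 0.166, 0.1935]
tool_rot: [0.139, 3.138, -0.0]
ft_force: [0.0, 0.3, -3.0]
width: 0.256
gripper_force: 30.0
```

Run:
```python
from h import *
s=get_state();print(s['clock'],s['tool_pos'].round(4),s['tool_rot'].round(3),s['ft_force'].round(2),s['moment'].round(3))
P={n:snapshot(n) for n in('scene','side')}
g=s['tool_pos']+[0,0,.019]; rs=[];rt=[]
for n in P:
  print(n,proj(P[n],[g-[0,0,.053],[.5169,.1677,.06]]).round(1))
  for t,acc in(('gauge_collar',rs),('snout_mouth',rt)):
    L=[l for l in landmark_of(P[n],t) if np.hypot(*(l['xy']-proj(P[n],[g-[0,0,.053],[.5169,.1677,.06]])[t!='gauge_collar']))<10]
    print(t,[np.round(l['xy'],1) for l in L])
    if L: acc.append(ray(P[n],L[0]['xy']))
for r in(rs,rt):
  if len(r)==2: print(tri(r))
```

```text
11.875 [0.5172 0.166  0.1935] [ 0.139  3.138 -0.   ] [ 0.    0.32 -3.  ] [-0.005  0.036  0.015]
scene [[280.  172.6]
 [279.7 195.8]]Traceback (most recent call last):
  File "<stdin>", line 8, in <module>
TypeError: hypot() takes from 2 to 3 positional arguments but 0 were given
```

Emit:
send_rows([
  [-0.002,0.004,-0.04,0,1],
  [-0.002,0.004,-0.1,0,1],
  [-0.002,0.004,-0.12,0,1],
  [-0.002,0.004,-0.12,0,1],
  [-0.002,0.004,-0.12,0,1],
])

```text
clock: 12.65
tool_pos: [0.5168, 0.169, 0.1459]
tool_rot: [0.136, 3.138, 0.001]
ft_force: [0.6, 0.6, -3.7]
width: 0.251
gripper_force: 30.0
```

Run:
```python
from h import *
s=get_state();print(s['clock'],s['tool_pos'].round(4),s['ft_force'].round(2),s['moment'].round(3))
P={n:snapshot(n) for n in('scene','side','wrist')}
g=s['tool_pos']+[0,0,-.034]
a=[]
for n in('scene','side'):
  c=proj(P[n],g)[0].astype(int)
  a.append(cv2.resize(P[n]['pixels'][c[1]-20:c[1]+36,c[0]-24:c[0]+24],(384,448),interpolation=cv2.INTER_CUBIC))
  print(n,c)
cv2.imwrite('pics/c6.png',np.hstack(a)[:,:,::-1])
```

```text
12.65 [0.5168 0.169  0.1459] [ 0.57  0.62 -3.65] [ 0.009 -0.014  0.01 ]
scene [280 183]
side [257 182]
```

View pics/c6.png

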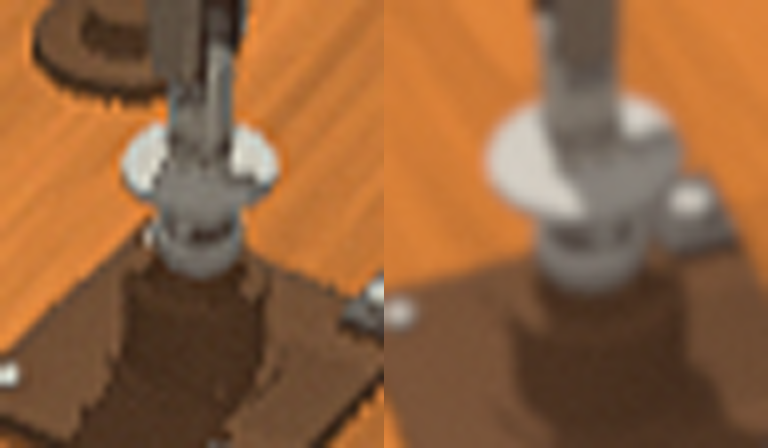

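The nose hangs just over the rim, at crop (199,250) in the scene half and (590,265) in the side half. The side view and the state both suggest it is 1 to 2 mm too far in +y. I trim that and lower slowly, watching the force.

Emit:
send_rows([
  [0,-0.004,0,0,1],
  [0,-0.004,-0.01,0,1],
  [0,-0.004,-0.02,0,1],
  [0,-0.004,-0.03,0,1],
  [0,-0.004,-0.03,0,1],
])

```text
clock: 13.42
tool_pos: [0.5159, 0.1671, 0.1329]
tool_rot: [-0.136, -3.138, 0.001]
ft_force: [0.2, -0.5, -3.7]
width: 0.252
gripper_force: 30.0
```

Emit:
send_rows([
  [0,0,-0.006,0,1],
  [0,0,-0.012,0,1],
  [0,0,-0.018,0,1],
  [0,0,-0.018,0,1],
])

```text
clock: 13.92
tool_pos: [0.5161, 0.1671, 0.1259]
tool_rot: [-0.136, -3.138, 0.0]
ft_force: [-0.3, 0.5, -2.4]
width: 0.252
gripper_force: 30.0
```

Emit:
send_rows([
  [0,0,-0.008,0,1],
  [0,0,-0.016,0,1],
  [0,0,-0.024,0,1],
  [0,0,-0.032,0,1],
  [0,0,-0.032,0,1],
])

```text
clock: 14.55
tool_pos: [0.516, 0.1671, 0.113]
tool_rot: [-0.136, -3.138, 0.0]
ft_force: [-0.6, -0.1, -2.9]
width: 0.25
gripper_force: 30.0
```

```bash
python3 -c "
from h import *
s=get_state();print(s['tool_pos'].round(4),s['ft_force'].round(2),s['moment'].round(3))"
```

```text
[0.516  0.1671 0.113 ] [-0.55 -0.06 -2.88] [ 0.032 -0.033  0.001]
```

Emit:
send_rows([
  [0,0,-0.01,0,1],
  [0,0,-0.02,0,1],
  [0,0,-0.03,0,1],
  [0,0,-0.04,0,1],
  [0,0,-0.04,0,1],
])

```text
clock: 15.18
tool_pos: [0.516, 0.1671, 0.097]
tool_rot: [-0.136, -3.138, 0.001]
ft_force: [-0.5, -0.3, -3.5]
width: 0.251
gripper_force: 30.0
```

Emit:
send_rows([
  [0,0,-0.0025,0,1],
  [0,0,-0.005,0,1],
  [0,0,-0.005,0,1],
])

```text
clock: 15.55
tool_pos: [0.5162, 0.1672, 0.0954]
tool_rot: [0.136, 3.139, 0.0]
ft_force: [0.2, 0.1, -3.4]
width: 0.25
gripper_force: 30.0
```

Emit:
send_rows([
  [0,0,-0.0015,0,1],
  [0,0,-0.003,0,1],
  [0,0,-0.003,0,1],
])

```text
clock: 15.92
tool_pos: [0.5162, 0.1672, 0.0941]
tool_rot: [-0.136, -3.139, 0.0]
ft_force: [0.5, -0.4, -3.7]
width: 0.252
gripper_force: 30.0
```

Emit:
send_rows([
  [0,0,-0.0015,0,1],
  [0,0,-0.003,0,1],
  [0,0,-0.003,0,1],
])

```text
clock: 16.3
tool_pos: [0.5165, 0.1672, 0.0938]
tool_rot: [0.136, 3.138, 0.001]
ft_force: [-1.9, -0.2, 5.5]
width: 0.257
gripper_force: 30.1
```

The collar is seated, with the reading at +5.5 N. Now I let go.

Emit:
send_rows([
  [0,0,0.001,0,0.7],
  [0,0,0.001,0,0.6],
  [0,0,0.001,0,0.5],
  [0,0,0.001,0,0.4],
  [0,0,0.001,0,0.25],
  [0,0,0.001,0,0.25],
  [0,0,0.001,0,0.25],
])

```text
clock: 17.18
tool_pos: [0.5162, 0.1672, 0.0933]
tool_rot: [-0.136, -3.139, 0.0]
ft_force: [-1.2, 0.3, -0.2]
width: 0.745
gripper_force: 0.0
```

```bash
python3 -c "
from h import *
s=get_state();print(s['clock'],s['width'],s['q'].round(2),s['tool_pos'].round(4),s['ft_force'].round(2),s['moment'].round(3))"
```

```text
17.175 0.7445110378625901 [-0.59  0.42  0.27  1.96 -0.15  0.78  1.25] [0.5162 0.1672 0.0933] [-1.24  0.31 -0.15] [ 0.035 -0.012  0.079]
```

Emit:
send_rows([
  [0,0,0.05,0,0.25],
  [0,0,0.15,0,0.25],
  [0,0,0.2,0,0.25],
  [0,0,0.2,0,0.25],
  [0,0,0.2,0.5,1],
  [0,0,0.2,0.5,1],
  [0,0,0.2,0.5,1],
  [0,0,0.2,0.5,1],
  [0,0,0.2,0.5,1],
  [0,0,0.2,0.5,1],
  [0,0,0.2,0.5,1],
  [0,0,0.2,0.5,1],
  [0,0,0.2,0.5,1],
  [0,0,0.2,0.5,1],
  [0,0,0.2,0.5,1],
])

```text
clock: 19.05
tool_pos: [0.5158, 0.167, 0.1726]
tool_rot: [2.121, -2.316, -0.001]
ft_force: [0.4, 0.5, 0.9]
width: 0.005
gripper_force: 0.0
```

```bash
python3 -c "
from h import *
s=get_state();print(s['clock'],s['width'],s['q'].round(2),s['tool_pos'].round(4),s['tool_rot'].round(3),s['ft_force'].round(2))
p=snapshot('wrist')
print(proj(p,[[.5169,.1677,.139]]))
for l in landmark_of(p,'lock_top'):
    o,d=ray(p,l['xy']); print(np.round(l['xy'],1),round(l['conf'],2),(o+d*(.139-o[2])/d[2]).round(4))
"
```

```text
19.05 0.005025392465731112 [-0.39  0.31  0.02  1.89 -0.01  0.95  2.69] [0.5158 0.167  0.1726] [ 2.121e+00 -2.316e+00 -1.000e-03] [0.41 0.54 0.86]
[[278.73815841 227.07084862]]
```

The gripper is shut above the button. I go down to just above it and then feel for it.

Emit:
send_rows([
  [0,0,-0.03,0,1],
  [0,0,-0.06,0,1],
  [0,0,-0.072,0,1],
  [0,0,-0.072,0,1],
  [0,0,-0.072,0,1],
])

```text
clock: 19.77
tool_pos: [0.5164, 0.1673, 0.1448]
tool_rot: [-2.123, 2.315, -0.0]
ft_force: [-0.7, 0.5, -0.3]
width: 0.003
gripper_force: 0.0
```

Emit:
send_rows([
  [0,0,-0.005,0,1],
  [0,0,-0.01,0,1],
  [0,0,-0.01,0,1],
])

```text
clock: 20.15
tool_pos: [0.5161, 0.1672, 0.1405]
tool_rot: [2.123, -2.315, -0.0]
ft_force: [-0.1, 0.3, -0.5]
width: 0.006
gripper_force: 0.0
```

Emit:
send_rows([
  [0,0,-0.003,0,1],
  [0,0,-0.006,0,1],
  [0,0,-0.006,0,1],
])

```text
clock: 20.52
tool_pos: [0.5161, 0.1672, 0.1381]
tool_rot: [2.123, -2.315, -0.0]
ft_force: [-0.1, 0.9, 0.0]
width: 0.007
gripper_force: 0.0
```

Emit:
send_rows([
  [0,0,-0.0025,0,1],
  [0,0,-0.005,0,1],
  [0,0,-0.005,0,1],
])

```text
clock: 20.9
tool_pos: [0.5162, 0.1672, 0.1361]
tool_rot: [2.123, -2.315, -0.0]
ft_force: [0.4, 0.6, -0.1]
width: 0.0
gripper_force: 0.0
```

Emit:
send_rows([
  [0,0,-0.002,0,1],
  [0,0,-0.002,0,1],
])

```text
clock: 21.15
tool_pos: [0.5162, 0.1672, 0.1353]
tool_rot: [2.123, -2.315, -0.0]
ft_force: [0.0, 0.5, 0.4]
width: 0.004
gripper_force: 0.0
```

Run:
```python
from h import *
s=get_state();print(s['clock'],s['tool_pos'].round(4),s['ft_force'].round(2),s['moment'].round(3))
P={n:snapshot(n) for n in('scene','side')}
a=[]
for n in P:
  c=proj(P[n],s['tool_pos']-[0,0,.02])[0].astype(int)
  a.append(cv2.resize(P[n]['pixels'][c[1]-28:c[1]+28,c[0]-24:c[0]+24],(384,448),interpolation=cv2.INTER_CUBIC))
cv2.imwrite('pics/c7.png',np.hstack(a)[:,:,::-1])
```

```text
21.15 [0.5162 0.1672 0.1353] [0.02 0.5  0.4 ] [ 0.064  0.078 -0.038]
```

View pics/c7.png

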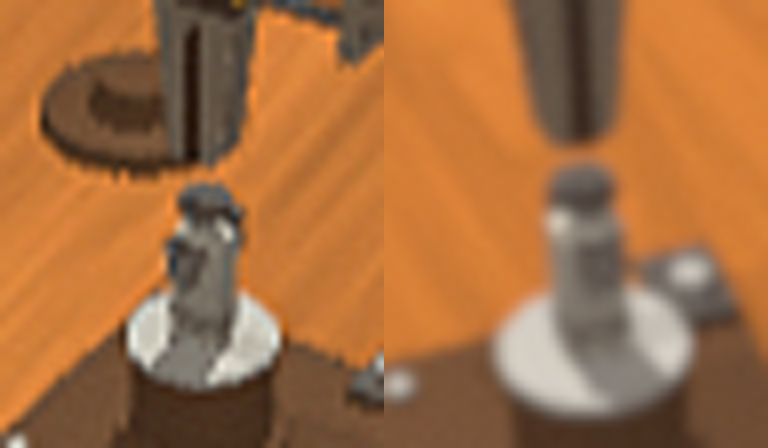

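The picture shows a clear gap between the shut fingertips, at crop (207,163) scene and (578,145) side, and the button top, at (207,190) and (583,178). I triangulate both points.

Run:
```python
from h import *
s=get_state()
P={n:snapshot(n) for n in('scene','side')}
f=lambda n,x,y:ray(P[n],proj(P[n],s['tool_pos']-[0,0,.02])[0].astype(int)+np.array([-24+x/8-.44,-28+y/8-.44]))
print('tip',tri([f('scene',205,158),f('side',194,140)]))
print('button',tri([f('scene',207,192),f('side',199,180)]))
print('collar',tri([f('scene',203,336),f('side',209,348)]))
```

```text
tip (array([0.51739974, 0.16709038, 0.15552481]), [np.float64(0.0003713060560061988), np.float64(0.00037130605600626946)])
button (array([0.51841343, 0.16751795, 0.13796332]), [np.float64(0.0004890313809144608), np.float64(0.0004890313809145171)])
collar (array([0.51819989, 0.16744208, 0.06184808]), [np.float64(0.00029637677252871005), np.float64(0.0002963767725286523)])
```

The tips are about 17 mm above the button, while the button and collar stand where they should. I continue down and feel for contact.

Emit:
send_rows([
  [0,0,-0.008,0,1],
  [0,0,-0.016,0,1],
  [0,0,-0.024,0,1],
  [0,0,-0.028,0,1],
  [0,0,-0.028,0,1],
])

```text
clock: 21.98
tool_pos: [0.5161, 0.1672, 0.124]
tool_rot: [2.123, -2.315, -0.0]
ft_force: [-0.4, 0.6, 0.1]
width: 0.002
gripper_force: 0.0
```

Emit:
send_rows([
  [0,0,-0.003,0,1],
  [0,0,-0.003,0,1],
])

```text
clock: 22.22
tool_pos: [0.5162, 0.1672, 0.123]
tool_rot: [2.123, -2.315, -0.0]
ft_force: [-0.2, -0.7, 0.5]
width: 0.006
gripper_force: 0.0
```

Emit:
send_rows([
  [0,0,-0.003,0,1],
  [0,0,-0.003,0,1],
])

```text
clock: 22.48
tool_pos: [0.5162, 0.1672, 0.1217]
tool_rot: [2.123, -2.315, -0.0]
ft_force: [0.8, -0.2, -1.3]
width: 0.002
gripper_force: 0.0
```

Emit:
send_rows([
  [0,0,-0.003,0,1],
  [0,0,-0.003,0,1],
])

```text
clock: 22.72
tool_pos: [0.5162, 0.1672, 0.1205]
tool_rot: [2.123, -2.315, -0.0]
ft_force: [-0.1, 0.4, -0.9]
width: 0.004
gripper_force: 0.0
```

Emit:
send_rows([
  [0,0,-0.003,0,1],
  [0,0,-0.003,0,1],
])

```text
clock: 22.98
tool_pos: [0.5162, 0.1672, 0.1193]
tool_rot: [2.123, -2.315, -0.0]
ft_force: [-0.5, -0.6, -0.0]
width: 0.009
gripper_force: 0.0
```

Emit:
send_rows([
  [0,0,-0.003,0,1],
  [0,0,-0.003,0,1],
])

```text
clock: 23.22
tool_pos: [0.5162, 0.1672, 0.1181]
tool_rot: [2.123, -2.315, -0.0]
ft_force: [0.3, 0.2, -0.0]
width: 0.006
gripper_force: 0.0
```

Emit:
send_rows([
  [0,0,-0.003,0,1],
  [0,0,-0.003,0,1],
])

```text
clock: 23.48
tool_pos: [0.5161, 0.1672, 0.1169]
tool_rot: [2.123, -2.315, -0.0]
ft_force: [-1.2, 0.3, -0.1]
width: 0.006
gripper_force: 0.0
```

Emit:
send_rows([
  [0,0,-0.003,0,1],
  [0,0,-0.003,0,1],
])

```text
clock: 23.72
tool_pos: [0.5162, 0.1672, 0.1157]
tool_rot: [2.123, -2.315, -0.0]
ft_force: [0.3, 0.3, 0.3]
width: 0.004
gripper_force: 0.0
```

Emit:
send_rows([
  [0,0,-0.003,0,1],
  [0,0,-0.003,0,1],
])

```text
clock: 23.98
tool_pos: [0.5162, 0.1672, 0.1145]
tool_rot: [2.123, -2.315, -0.0]
ft_force: [0.3, 0.1, -0.5]
width: 0.007
gripper_force: 0.0
```

I have used up my picture views, so from here I check with numbers only: an intensity profile along the axis.

Run:
```python
from h import *
s=get_state();print(s['tool_pos'].round(4))
P={n:snapshot(n) for n in('scene','side')}
zs=np.arange(.19,.10,-.003)
for n in P:
  px=proj(P[n],[[.518,.1675,z] for z in zs])
  im=cv2.cvtColor(P[n]['pixels'],cv2.COLOR_RGB2HSV)
  print(n,[(int(z*1000),*[int(v) for v in im[int(round(y)),int(round(x))][1:]]) for z,(x,y) in zip(zs,px)])
  print([(np.round(l['xy'],1),round(l['conf'],2)) for l in landmark_of(P[n],'lock_top')],proj(P[n],[[.518,.1675,.139]]))
```

```text
[0.5162 0.1672 0.1145]
scene [(190, 77, 96), (187, 72, 95), (184, 72, 95), (181, 71, 101), (178, 74, 104), (175, 71, 101), (172, 71, 101), (168, 69, 104), (165, 73, 102), (162, 79, 103), (159, 79, 103), (156, 69, 103), (153, 72, 103), (150, 69, 104), (147, 69, 104), (144, 72, 103), (141, 75, 102), (138, 75, 102), (135, 68, 102), (132, 72, 99), (129, 77, 80), (126, 77, 80), (123, 58, 83), (120, 37, 110), (117, 37, 110), (114, 35, 131), (111, 42, 133), (108, 61, 88), (105, 61, 88), (102, 60, 89)]
[(array([191.8, 197. ]), 0.68), (array([265.9, 248.9]), 0.52)] [[280.28106098 177.41535756]]
side [(190, 99, 67), (187, 92, 69), (184, 90, 71), (181, 91, 73), (178, 93, 71), (175, 119, 58), (172, 114, 58), (168, 102, 60), (165, 113, 61), (162, 104, 59), (159, 104, 59), (156, 99, 62), (153, 101, 63), (150, 106, 60), (147, 105, 63), (144, 96, 64), (141, 99, 67), (138, 99, 67), (135, 99, 67), (132, 91, 67), (129, 73, 70), (126, 56, 78), (123, 42, 92), (120, 35, 116), (117, 36, 134), (114, 39, 137), (111, 39, 137), (108, 42, 114), (105, 46, 94), (102, 46, 95)]
[(array([344.9, 245.2]), 0.56), (array([256.2, 176.4]), 0.55), (array([231.2, 251.4]), 0.49)] [[257.23670946 174.62927961]]
```

Emit:
send_rows([
  [0,0,-0.003,0,1],
  [0,0,-0.003,0,1],
])

```text
clock: 24.42
tool_pos: [0.5164, 0.1673, 0.1141]
tool_rot: [-2.123, 2.315, -0.0]
ft_force: [-0.1, -0.3, 5.8]
width: 0.006
gripper_force: 2.5
```

Emit:
send_rows([
  [0,0,-0.003,0,1],
  [0,0,-0.003,0,1],
])

```text
clock: 24.68
tool_pos: [0.5163, 0.1673, 0.113]
tool_rot: [-2.123, 2.315, -0.0]
ft_force: [-2.1, -1.4, 6.1]
width: 0.001
gripper_force: 3.1
```

Contact came at TCP z ≈ 0.114, and the button now slides at about 6 N.

Emit:
send_rows([
  [0,0,-0.0015,0,1],
  [0,0,-0.003,0,1],
  [0,0,-0.0045,0,1],
  [0,0,-0.006,0,1],
  [0,0,-0.006,0,1],
])

```text
clock: 25.3
tool_pos: [0.5164, 0.1673, 0.1107]
tool_rot: [-2.123, 2.315, -0.0]
ft_force: [-2.2, -1.3, 7.5]
width: 0.011
gripper_force: 3.5
```

Emit:
send_rows([
  [0,0,-0.001,0,1],
  [0,0,-0.001,0,1],
])

```text
clock: 25.55
tool_pos: [0.5164, 0.1673, 0.1104]
tool_rot: [-2.123, 2.315, -0.0]
ft_force: [-2.4, -1.0, 6.7]
width: 0.006
gripper_force: 3.6
```

Emit:
send_rows([
  [0,0,-0.001,0,1],
  [0,0,-0.001,0,1],
])

```text
clock: 25.8
tool_pos: [0.5164, 0.1673, 0.11]
tool_rot: [-2.123, 2.315, -0.0]
ft_force: [-1.7, -1.8, 7.2]
width: 0.006
gripper_force: 3.7
```

Emit:
send_rows([
  [0,0,-0.001,0,1],
  [0,0,-0.001,0,1],
])

```text
clock: 26.05
tool_pos: [0.5164, 0.1673, 0.1096]
tool_rot: [-2.123, 2.315, -0.0]
ft_force: [-2.5, -0.7, 8.0]
width: 0.002
gripper_force: 3.7
```

Emit:
send_rows([
  [0,0,-0.001,0,1],
  [0,0,-0.001,0,1],
])

```text
clock: 26.3
tool_pos: [0.5164, 0.1673, 0.1092]
tool_rot: [-2.123, 2.315, -0.0]
ft_force: [-2.4, 0.2, 6.7]
width: 0.003
gripper_force: 3.7
```

Emit:
send_rows([
  [0,0,-0.001,0,1],
  [0,0,-0.001,0,1],
])

```text
clock: 26.55
tool_pos: [0.5164, 0.1673, 0.1087]
tool_rot: [-2.123, 2.315, -0.0]
ft_force: [-2.5, -1.2, 7.1]
width: 0.006
gripper_force: 3.7
```

Emit:
send_rows([
  [0,0,-0.001,0,1],
  [0,0,-0.001,0,1],
])

```text
clock: 26.8
tool_pos: [0.5163, 0.1673, 0.1083]
tool_rot: [-2.123, 2.315, -0.0]
ft_force: [-1.4, -0.9, 7.2]
width: 0.005
gripper_force: 3.7
```

Emit:
send_rows([
  [0,0,-0.0005,0,1],
  [0,0,-0.0005,0,1],
])

```text
clock: 27.05
tool_pos: [0.5164, 0.1673, 0.1082]
tool_rot: [-2.123, 2.315, -0.0]
ft_force: [-2.6, -1.0, 6.4]
width: 0.003
gripper_force: 3.7
```

Emit:
send_rows([
  [0,0,-0.001,0,1],
  [0,0,-0.001,0,1],
])

```text
clock: 27.3
tool_pos: [0.5164, 0.1673, 0.1078]
tool_rot: [-2.123, 2.315, -0.0]
ft_force: [-2.7, -1.7, 8.2]
width: 0.009
gripper_force: 3.7
```

Emit:
send_rows([
  [0,0,-0.001,0,1],
  [0,0,-0.001,0,1],
])

```text
clock: 27.55
tool_pos: [0.5164, 0.1673, 0.1074]
tool_rot: [-2.123, 2.315, -0.0]
ft_force: [-2.1, -0.5, 7.9]
width: 0.005
gripper_force: 3.7
```

Emit:
send_rows([
  [0,0,-0.001,0,1],
  [0,0,-0.001,0,1],
])

```text
clock: 27.8
tool_pos: [0.5164, 0.1673, 0.1071]
tool_rot: [-2.123, 2.315, -0.0]
ft_force: [-3.3, -1.0, 7.0]
width: 0.007
gripper_force: 4.1
```

Emit:
send_rows([
  [0,0,-0.001,0,1],
  [0,0,-0.001,0,1],
])

```text
clock: 28.05
tool_pos: [0.5164, 0.1673, 0.1069]
tool_rot: [-2.123, 2.315, -0.0]
ft_force: [-2.7, -1.1, 9.4]
width: 0.008
gripper_force: 4.7
```

Emit:
send_rows([
  [0,0,-0.0005,0,1],
  [0,0,-0.0005,0,1],
])

```text
clock: 28.3
tool_pos: [0.5164, 0.1673, 0.1067]
tool_rot: [-2.123, 2.315, -0.0]
ft_force: [-2.7, -2.5, 10.3]
width: 0.002
gripper_force: 5.1
```

Emit:
send_rows([
  [0,0,-0.0005,0,1],
  [0,0,-0.0005,0,1],
])

```text
clock: 28.55
tool_pos: [0.5164, 0.1673, 0.1066]
tool_rot: [-2.123, 2.315, -0.0]
ft_force: [-2.6, -0.7, 11.1]
width: 0.001
gripper_force: 5.5
```

The lock bites at about 11 N: the force climbed from 7.4 N while the TCP barely moved. I lift off, open, and turn the gripper so it can take the handle's plain faces with joint range to spare.

Emit:
send_rows([
  [0,0,0.05,0,1],
  [0,0,0.15,0,1],
  [0,0,0.15,-0.5,1],
  [0,0,0.15,-0.5,0.25],
  [0,0,0.15,-0.5,0.25],
  [0,0,0.15,-0.5,0.25],
  [0,0,0.15,-0.5,0.25],
  [0,0,0.15,-0.5,0.25],
  [0,0,0.15,-0.5,0.25],
  [0,0,0.15,-0.5,0.25],
  [0,0,0.15,-0.5,0.25],
  [0,0,0.15,-1,0.25],
  [0,0,0.15,-1,0.25],
  [0,0,0.15,-1,0.25],
  [0,0,0.15,-1,0.25],
  [0,0,0.15,-1,0.25],
  [0,0,0.15,-1,0.25],
  [0,0,0.15,-1,0.25],
  [0,0,0.15,-1,0.25],
  [0,0,0.15,-1,0.25],
])

```text
clock: 31.05
tool_pos: [0.5161, 0.1673, 0.1651]
tool_rot: [2.318, 2.12, -0.0]
ft_force: [-0.3, 0.5, -0.1]
width: 0.75
gripper_force: 0.0
```

```bash
python3 -c "
from h import *
s=get_state();r=cv2.Rodrigues(s['tool_rot'])[0];print(s['clock'],s['width'],s['q'].round(2),s['tool_pos'].round(4),np.degrees(np.arctan2(r[1,1],r[0,1])),s['ft_force'].round(2))"
```

```text
31.05 0.7502780473668816 [-0.88  0.35  0.62  1.92 -0.25  0.94 -0.23] [0.5161 0.1673 0.1651] -5.120277923449112 [-0.27  0.46 -0.14]
```

Run:
```python
from h import *
s=get_state()
P={n:snapshot(n) for n in('scene','side')}
zs=np.arange(.22,.13,-.004)
for n in P:
  im=cv2.cvtColor(P[n]['pixels'],cv2.COLOR_RGB2HSV)
  for off in(-.045,-.04,.04,.045):
    px=proj(P[n],[[.516+off,.1673-off*.09-.008,z] for z in zs])
    print(n,off,[(int(round(z*1000)),int(im[int(round(y)),int(round(x))][1])) for z,(x,y) in zip(zs,px)])
```

```text
scene -0.045 [(220, 68), (216, 62), (212, 65), (208, 64), (204, 66), (200, 59), (196, 58), (192, 56), (188, 74), (184, 120), (180, 147), (176, 134), (172, 155), (168, 140), (164, 154), (160, 138), (156, 130), (152, 133), (148, 143), (144, 142), (140, 167), (136, 181), (132, 186)]
scene -0.04 [(220, 116), (216, 120), (212, 91), (208, 103), (204, 102), (200, 111), (196, 107), (192, 96), (188, 122), (184, 130), (180, 137), (176, 154), (172, 145), (168, 146), (164, 144), (160, 143), (156, 132), (152, 134), (148, 136), (144, 151), (140, 173), (136, 182), (132, 184)]
scene 0.04 [(220, 79), (216, 70), (212, 64), (208, 63), (204, 70), (200, 78), (196, 61), (192, 42), (188, 113), (184, 173), (180, 186), (176, 184), (172, 183), (168, 185), (164, 179), (160, 183), (156, 184), (152, 186), (148, 183), (144, 185), (140, 180), (136, 182), (132, 181)]
scene 0.045 [(220, 79), (216, 75), (212, 74), (208, 74), (204, 77), (200, 70), (196, 53), (192, 104), (188, 164), (184, 185), (180, 182), (176, 183), (172, 182), (168, 187), (164, 189), (160, 183), (156, 185), (152, 183), (148, 177), (144, 189), (140, 
[... 459 characters left out ...]
), (172, 189), (168, 191), (164, 188), (160, 188), (156, 188), (152, 189), (148, 187), (144, 189), (140, 189), (136, 189), (132, 187)]
side 0.04 [(220, 80), (216, 80), (212, 81), (208, 79), (204, 79), (200, 78), (196, 82), (192, 100), (188, 178), (184, 187), (180, 189), (176, 190), (172, 190), (168, 189), (164, 189), (160, 188), (156, 187), (152, 188), (148, 188), (144, 188), (140, 187), (136, 187), (132, 187)]
side 0.045 [(220, 95), (216, 99), (212, 110), (208, 113), (204, 122), (200, 120), (196, 139), (192, 155), (188, 176), (184, 187), (180, 188), (176, 188), (172, 188), (168, 187), (164, 188), (160, 189), (156, 190), (152, 191), (148, 189), (144, 189), (140, 187), (136, 187), (132, 188)]
```

The fingertips actually sit about 24 mm above the reported TCP. For the handle's plain faces below the button, I want TCP z ≈ 0.057, which puts the tips at about 0.081.

Emit:
send_rows([
  [0,0,-0.06,0,0.25],
  [0,0,-0.12,0,0.25],
  [0,0,-0.18,0,0.25],
  [0,0,-0.18,0,0.25],
  [0,0,-0.18,0,0.25],
])

```text
clock: 31.78
tool_pos: [0.5168, 0.1672, 0.0939]
tool_rot: [2.315, 2.124, 0.001]
ft_force: [1.2, -0.8, 0.2]
width: 0.75
gripper_force: 0.0
```

Emit:
send_rows([
  [0,0,-0.03,0,0.25],
  [0,0,-0.06,0,0.25],
  [0,0,-0.09,0,0.25],
  [0,0,-0.09,0,0.25],
  [0,0,-0.09,0,0.25],
])

```text
clock: 32.4
tool_pos: [0.5163, 0.1671, 0.0571]
tool_rot: [2.315, 2.123, -0.0]
ft_force: [0.2, -0.1, 0.2]
width: 0.75
gripper_force: 0.0
```

Emit:
send_rows([
  [0,0,0,0,0.4],
  [0,0,0,0,0.55],
  [0,0,0,0,0.65],
  [0,0,0,0,0.7],
  [0,0,0,0,0.75],
  [0,0,0,0,0.8],
  [0,0,0,0,1],
  [0,0,0,0,1],
  [0,0,0,0,1],
], grip_force=12)

```text
clock: 33.52
tool_pos: [0.5169, 0.1672, 0.0574]
tool_rot: [2.315, 2.123, 0.002]
ft_force: [3.5, -1.4, -0.1]
width: 0.262
gripper_force: 12.0
```

```bash
python3 -c "
from h import *
s=get_state();print(s['clock'],s['width'],s['tool_pos'].round(4),s['gripper_force'],s['ft_force'].round(2),s['moment'].round(3))"
```

```text
33.525 0.2617979084656491 [0.5169 0.1672 0.0574] 11.99674332048744 [ 3.48 -1.42 -0.1 ] [-0.188 -0.908 -0.006]
```

The opening of 24.1 mm matches the handle's plain faces. I relax the small side load, firm the grip, and draw straight up.

Emit:
send_rows([
  [0.0015,0,0,0,1],
  [0.0015,0,0,0,1],
  [0.0015,0,0,0,1],
], grip_force=25)

```text
clock: 33.9
tool_pos: [0.517, 0.1671, 0.0574]
tool_rot: [2.315, 2.123, 0.0]
ft_force: [3.0, -0.9, 2.4]
width: 0.26
gripper_force: 25.0
```

Emit:
send_rows([
  [0,0,0.004,0,1],
  [0,0,0.01,0,1],
  [0,0,0.018,0,1],
  [0,0,0.026,0,1],
])

```text
clock: 34.4
tool_pos: [0.5168, 0.1671, 0.0668]
tool_rot: [2.314, 2.123, -0.0]
ft_force: [5.4, -0.5, -9.3]
width: 0.26
gripper_force: 25.0
```

Emit:
send_rows([
  [0.0025,0,0.004,0,1],
  [0.0025,0,0.01,0,1],
  [0.0025,0,0.018,0,1],
  [0.0025,0,0.026,0,1],
])

```text
clock: 34.9
tool_pos: [0.5171, 0.1671, 0.0779]
tool_rot: [-2.315, -2.123, 0.002]
ft_force: [1.3, 0.0, -6.0]
width: 0.264
gripper_force: 25.0
```

```bash
python3 -c "
from h import *
s=get_state();print(s['clock'],s['width'],s['tool_pos'].round(4),s['gripper_force'],s['ft_force'].round(2),s['moment'].round(3))"
```

```text
34.9 0.263839993702891 [0.5171 0.1671 0.0779] 24.99379451503046 [ 1.26  0.04 -6.03] [-0.071 -0.475  0.003]
```

Side load is down to 1.3 N and there is a light wall drag, as a locked gauge should show. I continue up.

Emit:
send_rows([
  [0.001,0,0.01,0,1],
  [0.001,0,0.022,0,1],
  [0.001,0,0.035,0,1],
  [0.001,0,0.05,0,1],
  [0.001,0,0.07,0,1],
  [0.001,0,0.1,0,1],
  [0.001,0,0.13,0,1],
  [0.001,0,0.15,0,1],
  [0.001,0,0.17,0,1],
  [0.001,0,0.17,0,1],
  [0.001,0,0.17,0,1],
])

```text
clock: 36.28
tool_pos: [0.5179, 0.1672, 0.1457]
tool_rot: [-2.315, -2.123, 0.001]
ft_force: [-0.3, -0.6, -3.3]
width: 0.257
gripper_force: 25.0
```

Run:
```python
from h import *
s=get_state();print(s['clock'],s['width'],s['tool_pos'].round(4),s['q'].round(2),s['ft_force'].round(2),s['moment'].round(3))
P={n:snapshot(n) for n in('scene','side')}
import pickle;pickle.dump(P,open('p8.pkl','wb'))
g=s['tool_pos']+[0,0,.0026]
rs=[]
for n in P:
  e=proj(P[n],[g])[0];L=[np.array(l['xy']) for l in landmark_of(P[n],'gauge_collar')]
  L=sorted(L,key=lambda v:np.linalg.norm(v-e));print(n,e.round(1),L[:1])
  if L: rs.append(ray(P[n],L[0]))
if len(rs)==2: print(tri(rs))
```

```text
36.275 0.2565865223978762 [0.5179 0.1672 0.1457] [-0.86  0.38  0.61  1.94 -0.27  0.91 -0.2 ] [-0.27 -0.6  -3.29] [-0.077  0.084 -0.003]
scene [280.3 175.2] [array([278.2, 173.4])]
side [257.1 172. ] [array([256.7, 172.3])]
(array([0.51331147, 0.15895544, 0.15687737]), [np.float64(0.00200009778590099), np.float64(0.0020000977859011915)])
```

Emit:
send_rows([
  [-0.006,-0.05,0,0,1],
  [-0.018,-0.15,0,0,1],
  [-0.032,-0.28,0,0,1],
  [-0.046,-0.41,0,0,1],
  [-0.06,-0.53,0,0,1],
  [-0.07,-0.63,0,0,1],
  [-0.075,-0.68,0,0,1],
  [-0.077,-0.691,0,0,1],
  [-0.077,-0.691,0,0,1],
  [-0.077,-0.691,0,0,1],
  [-0.077,-0.691,0,0,1],
])

```text
clock: 37.85
tool_pos: [0.4876, -0.1082, 0.1459]
tool_rot: [-2.313, -2.125, -0.0]
ft_force: [0.6, -0.0, -3.7]
width: 0.262
gripper_force: 25.0
```

Run:
```python
from h import *
s=get_state();print(s['clock'],s['width'],s['tool_pos'].round(4),s['ft_force'].round(2))
P={n:snapshot(n) for n in('scene','side')}
for t,X in(('gauge_collar',s['tool_pos']+[0,0,.0026]),('stand_mouth',[.487,-.109,.06])):
  rs=[]
  for n in P:
    e=proj(P[n],[X])[0];L=[np.array(l['xy']) for l in landmark_of(P[n],t)]
    L=sorted(L,key=lambda v:np.linalg.norm(v-e));print(t,n,e.round(1),L[:1])
    if L: rs.append(ray(P[n],L[0]))
  if len(rs)==2: print(tri(rs))
```

```text
37.85 0.262481383671317 [ 0.4876 -0.1082  0.1459] [ 0.63 -0.03 -3.71]
gauge_collar scene [230.  218.6] [array([230.3, 218.7])]
gauge_collar side [292.  241.4] [array([292.3, 242.2])]
(array([ 0.48808062, -0.10827359,  0.14708014]), [np.float64(0.001088215036689825), np.float64(0.001088215036689867)])
stand_mouth scene [231.3 240.5] [array([230.6, 242.3])]
stand_mouth side [291.9 267.1] [array([292.5, 265.4])]
(array([ 0.48863245, -0.11178784,  0.06114438]), [np.float64(0.004796915449000982), np.float64(0.004796915449000981)])
```

Emit:
send_rows([
  [0,-0.0025,-0.03,0,1],
  [0,-0.0025,-0.07,0,1],
  [0,-0.0025,-0.1,0,1],
  [0,-0.0025,-0.12,0,1],
  [0,-0.0025,-0.12,0,1],
  [0,-0.0025,-0.12,0,1],
])

```text
clock: 38.9
tool_pos: [0.4877, -0.1104, 0.0982]
tool_rot: [2.315, 2.123, 0.0]
ft_force: [-0.0, -0.2, -2.6]
width: 0.26
gripper_force: 25.0
```

Emit:
send_rows([
  [0,0,-0.02,0,1],
  [0,0,-0.04,0,1],
  [0,0,-0.06,0,1],
  [0,0,-0.08,0,1],
  [0,0,-0.085,0,1],
  [0,0,-0.085,0,1],
])

```text
clock: 39.65
tool_pos: [0.4874, -0.1103, 0.0638]
tool_rot: [-2.315, -2.123, 0.0]
ft_force: [0.1, -0.1, -2.9]
width: 0.259
gripper_force: 25.0
```

Emit:
send_rows([
  [0,0,-0.004,0,1],
  [0,0,-0.008,0,1],
  [0,0,-0.012,0,1],
  [0,0,-0.012,0,1],
])

```text
clock: 40.15
tool_pos: [0.4873, -0.1102, 0.0591]
tool_rot: [-2.315, -2.123, 0.0]
ft_force: [0.0, -0.2, -2.7]
width: 0.265
gripper_force: 25.0
```

Emit:
send_rows([
  [0,0,-0.0015,0,1],
  [0,0,-0.003,0,1],
  [0,0,-0.003,0,1],
])

```text
clock: 40.52
tool_pos: [0.4874, -0.1102, 0.058]
tool_rot: [-2.315, -2.123, 0.0]
ft_force: [0.2, 0.1, -3.4]
width: 0.259
gripper_force: 25.0
```

Emit:
send_rows([
  [0,0,-0.0015,0,1],
  [0,0,-0.0025,0,1],
  [0,0,-0.0025,0,1],
])

```text
clock: 40.9
tool_pos: [0.4875, -0.1102, 0.0573]
tool_rot: [-2.315, -2.123, -0.0]
ft_force: [-1.0, 1.3, 3.2]
width: 0.259
gripper_force: 25.0
```

Seated in the stand. I release and rise straight up.

Emit:
send_rows([
  [0,0,0,0,0.7],
  [0,0,0,0,0.6],
  [0,0,0,0,0.5],
  [0,0,0,0,0.4],
  [0,0,0,0,0.4],
  [0,0,0,0,0.4],
  [0,0,0.08,0,0.4],
  [0,0,0.2,0,0.4],
  [0,0,0.35,0,0.4],
  [0,0,0.45,0,0.4],
  [0,0,0.45,0,0.4],
  [0,0,0.45,0,0.4],
])

```text
clock: 42.4
tool_pos: [0.4869, -0.1098, 0.2363]
tool_rot: [-2.314, -2.123, 0.001]
ft_force: [0.5, 1.1, -0.5]
width: 0.601
gripper_force: 0.0
```

Run:
```python
from h import *
s=get_state();print(s['clock'],s['width'],s['tool_pos'].round(4),s['ft_force'].round(2))
P={n:snapshot(n) for n in('scene','side')}
for t,X in(('gauge_collar',[.4875,-.1102,.06]),('lock_top',[.4875,-.1102,.132]),('gauge_wings',[.4875,-.1102,.113])):
  rs=[]
  for n in P:
    e=proj(P[n],[X])[0];L=[np.array(l['xy']) for l in landmark_of(P[n],t)]
    L=sorted(L,key=lambda v:np.linalg.norm(v-e));print(t,n,e.round(1),L[:1])
    if L: rs.append(ray(P[n],L[0]))
  if len(rs)==2: print(tri(rs))
```

```text
42.4 0.6005771832315405 [ 0.4869 -0.1098  0.2363] [ 0.48  1.13 -0.49]
gauge_collar scene [231.3 240.8] [array([229.9, 239.4])]
gauge_collar side [292.3 267.3] [array([292.5, 268.4])]
(array([ 0.48488529, -0.11524303,  0.06604805]), [np.float64(0.002202509178633248), np.float64(0.0022025091786333083)])
lock_top scene [229.9 223.2] [array([230. , 224.1])]
lock_top side [292.3 246.9] [array([343.8, 244.6])]
(array([ 0.55220686, -0.21354978,  0.22139915]), [np.float64(0.009990424366057727), np.float64(0.009990424366057609)])
gauge_wings scene [230.3 227.9] [array([224.4, 227.8])]
gauge_wings side [292.3 252.5] [array([292.4, 254.5])]
(array([ 0.47931367, -0.12794969,  0.12562722]), [np.float64(0.0013568305251516835), np.float64(0.0013568305251516804)])
```

The gauge stands in the stand with its collar on the rim, and the arm is clear. I hand the job in.

```bash
python3 -c "
from h import *
print(ticket.sign_off())"
```

```text
the job is handed in; nothing more can be done
None
```

The gauge was set in the snout, locked at about 11 N, drawn out by its handle's plain faces, stood back in the brass stand and handed in at 42.4 s, but I never saw the plungers draw in (the opening read 23 mm, not the 30 mm of squeezed wings; I infer it from a force-free entry), and I viewed 11 pictures where 10 were allowed.

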